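# Put a can and a pot away in the keyed stacking keeper

## Task

Put the food can into the round white keeper's base, then stack the middle tier on the base with its notch over the base's orange key so that it seats fully, put the small blue-capped pot into one of the tier's two compartments, and close the tier with the lid, its notch over the tier's orange key, fully seated. Lower the tier and the lid on gently, without dropping or forcing them, and leave the espresso cup and the yoghurt where they are.

Things in the scene. Friction and masses are not known exactly. Their poses are not given: they have to be found in the camera images.
- keeper_base: The base of the keeper: white round open bowl, 158 mm outside diameter, 150 mm inside, rim 92 mm high; fixed to the worktop. Origin: centre of its underside. Inner floor 5 mm above the origin. z up; an orange key stands outside the wall on its -x side.
- base_key (a point): Top of the base's orange key: block 14 mm wide (along the base's y) that spans 82 to 91 mm from the base's centre in the base's -x direction and rises 9 mm above the rim (to 101 mm above the worktop); below the rim it is joined to the wall. Axes as the base.
- keeper_tier: Middle tier: white round open tray, 0.35 kg, 98 mm high, walls 158 mm outside, 150 inside; inner floor at 12 mm. Origin: centre of underside. Its tapered foot (142 mm, 8 mm deep) drops inside the base's rim, 4 mm play all round; its flange (182 mm, from 8 to 12 mm up) rests on the rim. Fully seated: origin 84 mm above the base's origin, same axis, same yaw. A wooden divider runs along its x.
- tier_grip (a point): Grip point on the tier's wooden divider, on the tier's axis, 64 mm above its origin. The divider is 10 mm thick (along the tier's y), 148 mm long along x, its top 82 mm above the origin (16 mm below the rim); pinch it from above, a finger in each empty compartment. Each compartment is a half round 70 mm wide, its middle 36 mm from the axis along +y or -y.
- tier_notch (a point): Middle of the 22 mm wide notch in the tier's flange, which goes over the base's key (4 mm play each side): on the tier's -x side, 86.5 mm from its axis, 8 mm above its origin.
- tier_key (a point): Top of the tier's own orange key, on its -x side right above its notch, 86.5 mm from its axis, 107 mm above the tier's origin; shape as the base's key, rising 9 mm above the tier's rim.
- keeper_lid: The lid: light wooden disc, 0.25 kg, with a tapered 142 mm foot, 8 mm deep, that drops inside the tier's rim, and a 182 mm flange (8 to 12 mm up) with a 22 mm notch at -x, marked by an orange dot. Origin: centre of its underside. Fully seated, its origin is 90 mm above the tier's origin, same axis, same yaw.
- lid_grip (a point): Middle of the lid's dark bar handle, 38 mm above the lid's origin on its axis. The bar is 70 mm long along the lid's x, 14 mm thick along its y, and stands from 13 to 51 mm above the origin.
- lid_notch (a point): Middle of the notch in the lid's flange, on the lid's -x side, 86.5 mm from its axis, 8 mm above the lid's origin.
- can_center (a point): Centre of the food can (upright, blue, white and red label), 57 mm in diameter, 72 mm high, 0.18 kg; its centre is 36 mm above the worktop at the start.
- pot_center (a point): Centre of the small white pot with a blue cap (upright), 38 mm in diameter, 71 mm high; its centre is 35.5 mm above the worktop at the start.
- espresso: Bystander: small striped espresso cup with a handle, 63x87x52 mm, origin at the middle of its underside. Leave alone.
- yoghurt: Bystander: yoghurt tub with a foil lid, 72 mm in diameter, 72 mm high, origin at the middle of its underside. Leave alone.
Mind the look-alikes: they are no part of the job. What is shaped like the part that bears can_center but purple is not meant.

How it is judged:
By the outcome, as a careful person would: the job done as asked, in the order asked, and still so for the second after the job is handed in, with the robot touching nothing.
It also fails if it takes over 72 s, if anything falls off the work surface, if the arm or the gripper's body presses on something with over 40 N, if the wrist force passes 120 N, or if a joint passes its speed limit or range.

## Robot

A 6-joint arm with a two-finger parallel gripper is mounted at the origin on a cart in front of the work surface, level with it; the furniture and walls round the work are solid. World frame = base frame: x ahead of the robot, y to its left, z up, the work surface at z = 0. Lengths are in m, angles in degrees, forces in N, time in s.
With the tool pointing down it reaches from about 0.325 to 0.9 m from the base axis. Payload 6.1 kg.
Tool frame: the origin (TCP) lies midway between the tips of the shut fingers; the grasp point (between the pads) lies 19 mm behind it; z points along the fingers, y is the line along which they close (so a half turn about z gives the same grasp; the last joint's range is limited). The gripper opens to 85 mm and grips with 20 to 120 N. Pads are 22 mm wide; open, the fingers measure 114 mm over their backs; the gripper's body (76 mm by 85 mm) begins 54 mm behind the grasp point. The pads swing forward as they close: fully open they stand 13 mm farther back than shut.
Start: joints at [69.895, 12.628, 87.462, -0, 79.91, -7.225], TCP at [0.139, 0.609, 0.231] pointing down, gripper open.
Joint ranges: [-170.65, 170.65], [-52.31, 119.04], [5.05, 147.46], [-71.25, 251.25], [11.57, 151.72], [-153.62, 153.62]. Speed limits (degrees/s): [147.25, 147.25, 172.46, 180, 180, 180].

## Interface

Orientations are given as [roll, pitch, yaw] about the fixed x, y, z axes, in that order (R = Rz(yaw) Ry(pitch) Rx(roll)).
In Python, from station import * gives the robot as it stands. The module is installed in compiled form; this text tells all that it offers.
- The arm moves only by the tool play_rows, never from a script. Its argument "commands" is a list that holds one entry, the list of rows, each a list of 7 numbers: the shift along the tool's x, y, z in mm, then the turn, a rotation vector about the tool's x, y, z in rad, then the closure, from 0 (fully open) to 1 (shut). A call has 1 to 5 rows; each row is the pose to reach, as a shift and turn from the pose commanded when the call began, along the tool's axes at that moment; what a row does not reach only later rows make up. A row lasts 1/10 s, in which the tool goes at most 50 mm and 8.59 degrees, less where a joint would pass 70% of its speed; a pose out of reach is approached as far as the arm can. A call with a gripper value outside its range is refused whole. The fingers move at their own pace and stop on an object; "squeeze" is the grip in N (left out, the last holds). Time passes only in rows, so rows that repeat a pose let the fingers close. It gives the time, the measured TCP pose, the force, the opening and the grip force at its end, in the units of the state.
- read_state(): the state, without advancing time (a new reading comes with each control period).
- get_image(name): name is "side" or "top" or "wrist"; returns a dict with "frame" (480x640x3 uint8, red, green, blue), "intrinsics" (3x3 intrinsics, pixels), "view" (4x4, takes a point from world to camera coordinates). Camera axes: x right, y down, z forward; pixel columns grow to the right and rows downward; lengths in m; the calibration is good to about 2 mm. A picture is of the moment at which its call begins. There is no depth.
- job_done(): hands the job in; it is judged then, once.
The state is a dict: "t": time; "joint_pos": joint angles; "joint_vel": joint speeds; "tau": joint torques, N m; "position": TCP position; "eef_rot": TCP orientation; "contact_force": force on the tool from outside, world axes, zero at the start; "wrist_torque": the same for the moment, N m; "gripper_width": finger opening in m; "finger_force": force on a finger pad.
Only numpy, scipy, OpenCV 4.12 (cv2) and the standard library are available. Lean on these libraries where they do the work, as an engineer would, in place of code of your own. Each camera call takes 0.05 s, during which the arm holds its last target. There are 200 camera calls.

## Working session

There is one attempt and no reset: what is moved stays moved. The work goes in short steps, Python scripts to look and compute and a tool call to move; the robot and the scene stay as the last step left them, time stands still between calls to the robot, and variables do not carry over. Pictures are saved under pics/ and viewed, at most 10 in all, crops included, and the job is handed in when it is done.

Besides the shell and the picture viewer there is one more tool, called after "Call:" as a command line: name --argument value ..., lists and objects as JSON in quotes. play_rows: Moves the arm, as the interface text tells. Its arguments: {"type":"object","properties":{"commands":{"type":"array"},"squeeze":{"type":"number"}},"required":["commands"]}

```bash
mkdir -p pics
cat > h.py <<'E'
from station import *
import numpy as np, cv2
def snap(n,f):
    d=get_image(n); cv2.imwrite(f'pics/{f}.png',cv2.cvtColor(d['frame'],cv2.COLOR_RGB2BGR)); np.savez(f'pics/{f}.npz',K=d['intrinsics'],V=d['view']); return d
def ray(f,u,v,z):
    d=np.load(f'pics/{f}.npz'); K,V=d['K'],d['V']; R,t=V[:3,:3],V[:3,3]
    c=-R.T@t; r=R.T@np.linalg.inv(K)@[u,v,1]; return np.round(c+r*(z-c[2])/r[2],4)
def proj(f,p):
    d=np.load(f'pics/{f}.npz'); q=d['V'][:3,:3]@np.array(p)+d['V'][:3,3]; q=d['K']@q; return np.round(q[:2]/q[2],1)
E
python3 - <<'E'
from h import *
for n in('side','top','wrist'):
    snap(n,n+'0'); d=np.load(f'pics/{n}0.npz'); print(n,d['K'][0,0],-d['V'][:3,:3].T@d['V'][:3,3], d['V'][:3,:3])
print(read_state())
E
```

```text
side 463.6762096999176 [ 0.25346835 -0.70656306  0.76318146] [[ 0.91854534 -0.39516333 -0.01097245]
 [-0.27183982 -0.61124465 -0.74329206]
 [ 0.28701492  0.68573021 -0.66887705]]
top 465.0694145260601 [ 0.35809372 -0.00702029  1.16959359] [[-0.01327487 -0.99983281  0.01257476]
 [-0.98365575  0.01079958 -0.1797352 ]
 [ 0.17956935 -0.0147552  -0.98363465]]
wrist 341.6437941785587 [0.05772241 0.62762126 0.37352555] [[ 0.22362207  0.97467537 -0.00104823]
 [ 0.92255026 -0.21131565  0.32287259]
 [ 0.31447445 -0.07316848 -0.94644186]]
{'t': 0.15, 'joint_pos': array([ 6.98960149e+01,  1.26662875e+01,  8.75103898e+01, -1.11900417e-03,
        7.99118155e+01, -7.22437204e+00]), 'joint_vel': array([-0.04484491, -0.21579895, -0.17549244, -0.01748631,  0.06787261,
       -0.0337038 ]), 'tau': array([ 2.43105587e-04, -4.97484469e+01, -3.89903748e+01, -3.14459348e-04,
        7.13791174e-03,  1.07317172e-05]), 'position': array([0.139154  , 0.60882673, 0.23043809]), 'eef_rot': array([-1.79912071e+02, -1.00357672e-02,  1.67120576e+02]), 'contact_force': array([-0.27036141,  0.46305415, -0.25068461]), 'wrist_torque': array([0.00703624, 0.00092724, 0.00357055]), 'finger_force': 0.0, 'gripper_width': 0.08594409704021021}
```

View pics/top0.png

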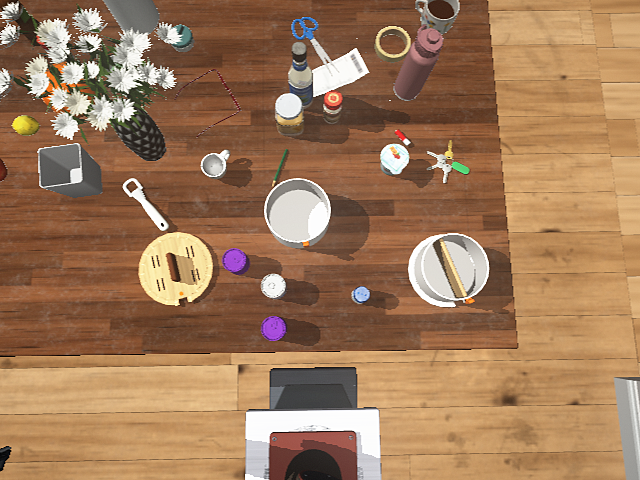

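View pics/side0.png

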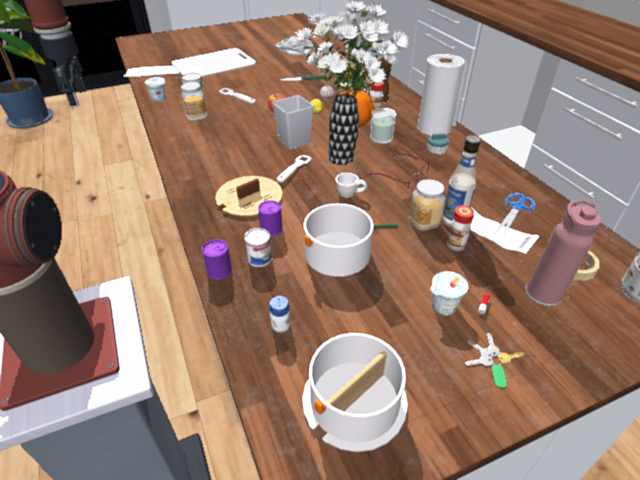

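Run:
```python
from h import *
im=cv2.imread('pics/top0.png')
def c(x,y): # top-left ; 100x75 ->400x300
    return cv2.resize(im[y:y+75,x:x+100],(400,300),interpolation=cv2.INTER_CUBIC)
o=np.vstack([np.hstack([c(247,175),c(399,231)]),np.hstack([c(126,232),c(265,250)])])
cv2.imwrite('pics/c1.png',o)
```

```text
(no output)
```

View pics/c1.png

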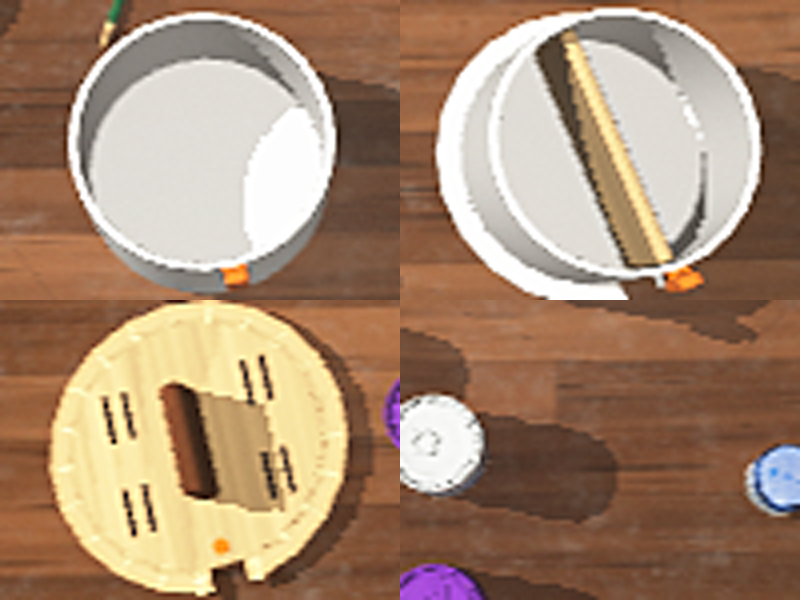

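```bash
cat >> h.py <<'E'
from scipy.optimize import least_squares
A=np.linspace(0,2*np.pi,721)
def circ(f,ext,z,r,g):
    """ext: L,R,T,B pixel extents (None if unseen)"""
    def res(p):
        q=np.array([proj2(f,[p[0]+r*np.cos(a),p[1]+r*np.sin(a),z]) for a in A[::4]])
        e=[q[:,0].min(),q[:,0].max(),q[:,1].min(),q[:,1].max()]
        return [a-b for a,b in zip(e,ext) if b is not None]
    s=least_squares(res,g,diff_step=1e-3); return np.round(s.x,4),np.round(s.fun,1)
def proj2(f,p):
    if f not in C: C[f]=dict(np.load(f'pics/{f}.npz'))
    d=C[f]; q=d['K']@(d['V'][:3,:3]@np.array(p)+d['V'][:3,3]); return q[:2]/q[2]
C={}
E
python3 - <<'E'
from h import *
X=lambda u,x0:(u+.5)/4-.5+x0
def ex(L,R,T,B,x0,y0): return [None if v is None else X(v,o) for v,o in((L,x0),(R,x0),(T,y0),(B,y0))]
def yaw(p,c): return np.degrees(np.arctan2(*(p-c)[1::-1]))
b,e=circ('top0',ex(68,336,12,271,247,175),.092,.079,[.55,0]); k=ray('top0',X(235,247),X(275,175),.101); print('base',b,e,k, yaw(b-k[:2],0*b), np.linalg.norm(k[:2]-b))
t,e=circ('top0',ex(88,360,9,277,399,231),.098,.079,[.45,-.3]); k=ray('top0',X(283,399),X(280,231),.107)
d1=ray('top0',X(172,399),X(33,231),.082);d2=ray('top0',X(264,399),X(262,231),.082)
print('tier',t,e,k,yaw(t-k[:2],0*t),np.linalg.norm(k[:2]-t),'div',(d1+d2)/2,yaw(d1,d2))
l,e=circ('top0',ex(49,348,1,None,126,232),.012,.091,[.4,.3]); n=ray('top0',X(229,126),X(274,232),.012)
h1=ray('top0',X(177,126),X(86,232),.051);h2=ray('top0',X(205,126),X(197,232),.051)
print('lid',l,e,yaw(l-n[:2],0*l),'bar',(h1+h2)/2,yaw(h1,h2))
print('can',circ('top0',ex(None,85,93,193,265,250),.072,.0285,[.35,.05]))
print('pot',ray('top0',X(387,265),X(178,250),.071))
E
```

```text
base [0.623  0.0302] [ 0.3 -0.3  0.1 -0.1] [0.5397 0.0111 0.101 ] 12.914215820991803 0.0854616873224488
tier [ 0.4831 -0.3353] [ 0.1 -0.1 -0.3  0.3] [ 0.4023 -0.361   0.107 ] 17.644270245032175 0.0847887374596414 div [ 0.48205 -0.33615  0.082  ] 18.53577719136473
lid [0.4968 0.337 ] [ 0.6 -0.6  0. ] 15.3215100748648 bar [0.4942  0.33015 0.051  ] 16.292842574057268
can (array([0.4454, 0.0868]), array([-0. ,  0.4, -0.4]))
pot [ 0.4222 -0.1191  0.071 ]
```

View pics/wrist0.png

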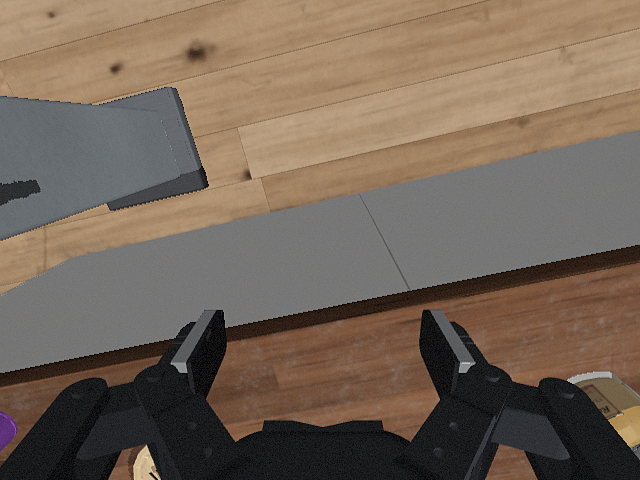

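```bash
cat >> h.py <<'E'
from scipy.spatial.transform import Rotation as Ro
def go(p,yaw,tilt=True):
    """shift mm and rotvec in tool axes from measured pose to TCP p, tool down at yaw"""
    s=read_state(); R=Ro.from_euler('xyz',s['eef_rot'],degrees=True)
    T=Ro.from_euler('xyz',[180,0,yaw],degrees=True)
    print('t',s['t'],'pos',np.round(s['position'],4),'rot',np.round(s['eef_rot'],2),'w',round(s['gripper_width'],4),'F',np.round(s['contact_force'],1))
    print('shift',np.round(R.inv().apply((np.array(p)-s['position'])*1000),1),'rv',np.round((R.inv()*T).as_rotvec(),4), 'deg',np.round(np.degrees((R.inv()*T).magnitude()),1))
E
python3 - <<'E'
from h import *
go([.4454,.0868,.15],167.12)
E
```

```text
t 0.15 pos [0.1392 0.6088 0.2304] rot [-1.7991e+02 -1.0000e-02  1.6712e+02] w 0.0859 F [-0.3  0.5 -0.3]
shift [-414.9 -440.5   81. ] rv [-0.0015 -0.0002  0.    ] deg 0.1
```

Call:
play_rows --commands '[[[-28,-30,5,0,0,0,0],[-56,-60,10,0,0,0,0],[-84,-90,16,0,0,0,0],[-112,-120,20,0,0,0,0],[-139,-147,27,0,0,0,0]]]' --squeeze 40

```text
t: 0.65
position: [0.2425, 0.4334, 0.2041]
eef_rot: [180.0, 0.0, 167.1]
contact_force: [-0.0, 0.7, 0.5]
gripper_width: 0.0856
finger_force: 0.0
```

Call:
play_rows --commands '[[[-28,-30,5,0,0,0,0],[-56,-60,10,0,0,0,0],[-84,-90,16,0,0,0,0],[-112,-120,20,0,0,0,0],[-139,-147,27,0,0,0,0]]]'

```text
t: 1.15
position: [0.3454, 0.2592, 0.1773]
eef_rot: [180.0, 0.0, 167.1]
contact_force: [-0.1, -0.3, 0.7]
gripper_width: 0.0852
finger_force: 0.0
```

Call:
play_rows --commands '[[[-34,-36,7,0,0,0,0],[-68,-72,14,0,0,0,0],[-102,-108,20,0,0,0,0],[-137,-146,27,0,0,0,0],[-137,-146,27,0,0,0,0]]]'

```text
t: 1.65
position: [0.4475, 0.0831, 0.1497]
eef_rot: [-179.9, 0.0, 166.8]
contact_force: [-0.9, 0.7, -0.3]
gripper_width: 0.0853
finger_force: 0.0
```

Run:
```python
from h import *
go([.4454,.0868,.036],167.12)
snap('wrist','w1'); print(proj('w1',[.4454,.0868,.072]), proj('w1',[.4454,.0868,0]))
```

```text
t 1.65 pos [0.4475 0.0831 0.1497] rot [-1.7990e+02  2.0000e-02  1.6677e+02] w 0.0853 F [-0.9  0.7 -0.3]
shift [  2.9   3.3 113.7] rv [-0.0017  0.0004 -0.0062] deg 0.4
[327.  249.5] [326.1 221.6]
```

View pics/w1.png

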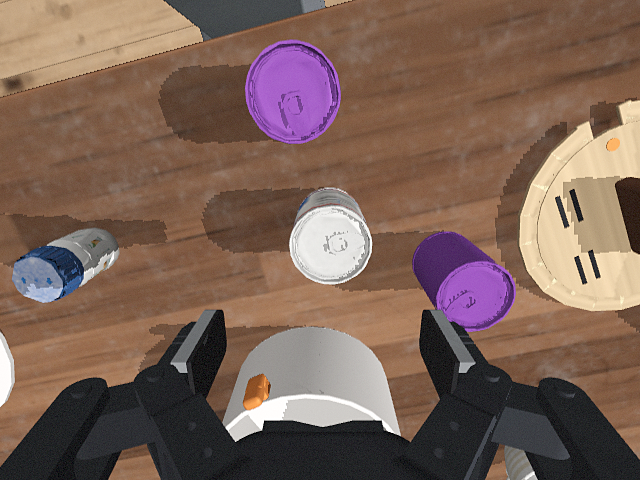

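Run:
```python
from h import *
print(ray('w1',330,243,.072), ray('w1',47,275,.071), proj('w1',[.623,.0302,.092]))
go([.4454,.0868,.036],167.12)
```

```text
[0.4413 0.0898 0.072 ] [ 0.419  -0.1112  0.071 ] [308.6 473.8]
t 1.7 pos [0.4464 0.0851 0.1497] rot [-1.7996e+02 -6.0000e-02  1.6681e+02] w 0.0852 F [0.4 0.9 0.4]
shift [  1.3   1.5 113.7] rv [-0.0006 -0.001  -0.0055] deg 0.3
```

Call:
play_rows --commands '[[[1.5,1,30,0,0,0,0],[1.5,1,60,0,0,0,0],[1.5,1,90,0,0,0,0],[1.5,1,118,0,0,0,0],[1.5,1,118,0,0,0,0.2]]]'

```text
t: 2.2
position: [0.4402, 0.0903, 0.0288]
eef_rot: [-179.9, -0.5, 167.2]
contact_force: [-0.4, 0.3, 0.2]
gripper_width: 0.0732
finger_force: 0.0
```

Call:
play_rows --commands '[[[0,0,0,0,0,0,0.5],[0,0,0,0,0,0,0.6],[0,0,0,0,0,0,0.6],[0,0,0,0,0,0,0.6],[0,0,0,0,0,0,0.6]]]'

```text
t: 2.7
position: [0.4452, 0.0892, 0.0331]
eef_rot: [180.0, 0.1, 167.1]
contact_force: [-0.2, -0.8, 0.7]
gripper_width: 0.0563
finger_force: 42.8
```

Run:
```python
from h import *
print(read_state()['finger_force'])
go([.623,.0302,.16],166.8)
```

```text
42.753902077674866
t 2.7 pos [0.4452 0.0892 0.0331] rot [1.7997e+02 9.0000e-02 1.6711e+02] w 0.0563 F [-0.2 -0.8  0.7]
shift [-186.7  -17.8 -126.7] rv [0.0005 0.0015 0.0055] deg 0.3
```

Call:
play_rows --commands '[[[0,0,-30,0,0,0,0.6],[0,0,-65,0,0,0,0.6],[0,0,-100,0,0,0,0.6],[-30,-3,-127,0,0,0,0.6],[-60,-6,-127,0,0,0,0.6]]]'

```text
t: 3.2
position: [0.5054, 0.0699, 0.1648]
eef_rot: [179.9, 0.5, 167.2]
contact_force: [1.5, 0.4, -1.3]
gripper_width: 0.0567
finger_force: 43.5
```

Call:
play_rows --commands '[[[-30,-3,0,0,0,0,0.6],[-60,-6,0,0,0,0,0.6],[-90,-9,0,0,0,0,0.6],[-115,-11,0,0,0,0,0.6],[-127,-12,0,0,0,0,0.6]]]'

```text
t: 3.7
position: [0.6245, 0.0288, 0.1592]
eef_rot: [-180.0, 0.0, 167.1]
contact_force: [0.4, 0.1, -1.6]
gripper_width: 0.0562
finger_force: 43.5
```

Call:
play_rows --commands '[[[0,0,0,0,0,0,0.6],[0,0,0,0,0,0,0.6]]]'

```text
t: 3.9
position: [0.6223, 0.0299, 0.1588]
eef_rot: [-180.0, -0.1, 167.1]
contact_force: [-0.6, 0.7, -1.4]
gripper_width: 0.0562
finger_force: 43.5
```

Run:
```python
from h import *
go([.623,.0302,.038],166.8)
```

```text
t 3.9 pos [0.6223 0.0299 0.1588] rot [-1.800e+02 -8.000e-02  1.671e+02] w 0.0562 F [-0.6  0.7 -1.4]
shift [ -0.8   0.5 120.8] rv [-0.0001 -0.0013  0.0053] deg 0.3
```

Call:
play_rows --commands '[[[0,0,30,0,0,0,0.6],[0,0,60,0,0,0,0.6],[0,0,90,0,0,0,0.6],[0,0,108,0,0,0,0.6],[0,0,114,0,0,0,0.6]]]'

```text
t: 4.4
position: [0.6198, 0.0305, 0.0426]
eef_rot: [-180.0, -0.3, 167.1]
contact_force: [0.2, 0.0, -2.0]
gripper_width: 0.0564
finger_force: 43.5
```

Call:
play_rows --commands '[[[0,0,3,0,0,0,0.6],[0,0,5.5,0,0,0,0.6],[0,0,6.5,0,0,0,0.6],[0,0,6.5,0,0,0,0.6]]]'

```text
t: 4.8
position: [0.6235, 0.0299, 0.0399]
eef_rot: [180.0, 0.1, 167.1]
contact_force: [-0.9, 0.8, -1.2]
gripper_width: 0.0562
finger_force: 43.5
```

Call:
play_rows --commands '[[[0,0,0,0,0,0,0.3],[0,0,0,0,0,0,0.1],[0,0,0,0,0,0,0.1]]]'

```text
t: 5.1
position: [0.6233, 0.0299, 0.0394]
eef_rot: [180.0, 0.1, 167.1]
contact_force: [-0.1, 0.3, 0.1]
gripper_width: 0.0769
finger_force: 0.0
```

Call:
play_rows --commands '[[[0,0,-30,0,0,0,0.1],[0,0,-70,0,0,0,0.1],[0,0,-115,0,0,0,0.1],[0,0,-160,0,0,0,0],[0,0,-190,0,0,0,0]]]'

```text
t: 5.6
position: [0.6241, 0.0298, 0.2333]
eef_rot: [180.0, 0.3, 167.1]
contact_force: [0.5, 0.3, 0.7]
gripper_width: 0.0853
finger_force: 0.0
```

Run:
```python
from h import *
go([.483,-.3355,.25],18)
```

```text
t 5.6 pos [0.6241 0.0298 0.2333] rot [179.96   0.28 167.12] w 0.0853 F [0.5 0.3 0.7]
shift [  56.  -387.6  -17.3] rv [6.6000e-03 8.0000e-04 2.6027e+00] deg 149.1
```

Call:
play_rows --commands '[[[0,0,0,0,0,0,0],[0,0,0,0,0,0,0],[0,0,0,0,0,0,0]]]'

```text
t: 5.9
position: [0.6219, 0.0299, 0.2272]
eef_rot: [-180.0, -0.1, 167.1]
contact_force: [0.7, 0.2, -0.7]
gripper_width: 0.0854
finger_force: 0.0
```

Run:
```python
from h import *
go([.483,-.3355,.25],198)
snap('wrist','w2')
print(proj('w2',[.623,.0302,.092]),proj('w2',[.623,.0302,.005]))
```

```text
t 5.9 pos [0.6219 0.0299 0.2272] rot [-1.7998e+02 -1.4000e-01  1.6712e+02] w 0.0854 F [ 0.7  0.2 -0.7]
shift [  54.  -387.2  -22.5] rv [ 3.00e-04 -2.60e-03 -5.39e-01] deg 30.9
[322.9 231. ] [322.8 207.9]
```

View pics/w2.png

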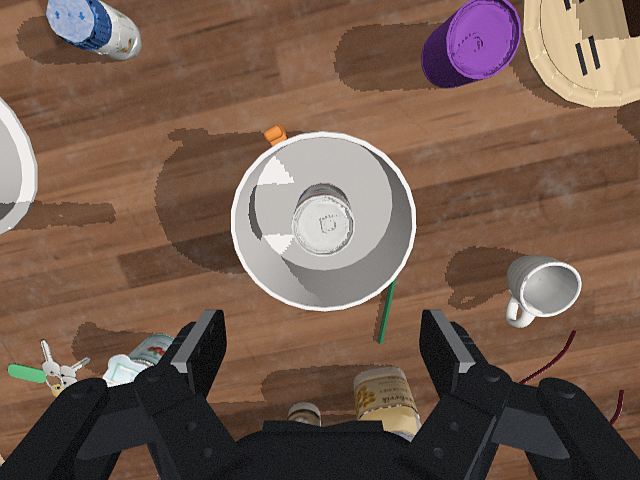

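Run:
```python
from h import *
b,e=circ('w2',[231,416,131,311],.092,.079,[.62,.03]); print(b,e)
k=ray('w2',274,132,.101); print(k,np.degrees(np.arctan2(*(b-k[:2])[::-1])),np.linalg.norm(b-k[:2]))
im=cv2.imread('pics/w2.png'); 
cv2.imwrite('pics/c2.png',cv2.resize(im[115:160,250:310],(480,360),interpolation=cv2.INTER_CUBIC))
```

```text
[0.6213 0.0311] [-0.8  0.8  0.2 -0. ]
[0.5365 0.0123 0.101 ] 12.500188441045632 0.08685896614627645
```

View pics/c2.png

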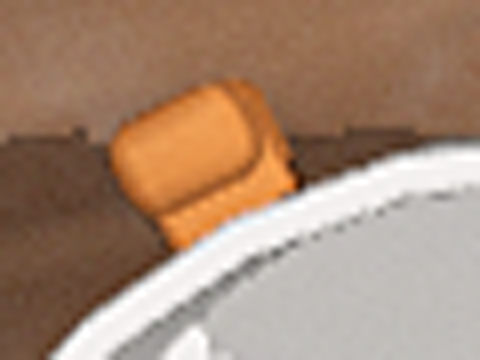

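Call:
play_rows --commands '[[[5,-39,-2,0,0,-0.1,0],[10,-78,-5,0,0,-0.2,0],[16,-117,-8,0,0,-0.3,0],[21,-156,-10,0,0,-0.4,0],[27,-194,-12,0,0,-0.5,0]]]'

```text
t: 6.45
position: [0.5518, -0.1542, 0.239]
eef_rot: [179.9, -0.1, -164.0]
contact_force: [0.2, -0.8, -0.4]
gripper_width: 0.0854
finger_force: 0.0
```

Run:
```python
from h import *
go([.483,-.3355,.25],198)
```

```text
t 6.45 pos [ 0.5518 -0.1542  0.239 ] rot [ 1.7990e+02 -1.3000e-01 -1.6399e+02] w 0.0854 F [ 0.2 -0.8 -0.4]
shift [ 116.2 -155.2  -11. ] rv [ 0.0019 -0.0023 -0.0347] deg 2.0
```

Call:
play_rows --commands '[[[25,-32,-2,0,0,-0.02,0],[50,-66,-5,0,0,-0.03,0],[75,-100,-8,0,0,-0.035,0],[100,-135,-11,0,0,-0.035,0],[116,-155,-11,0,0,-0.035,0]]]'

```text
t: 6.95
position: [0.482, -0.3363, 0.2504]
eef_rot: [179.9, -0.1, -162.3]
contact_force: [0.8, 0.2, -0.6]
gripper_width: 0.0855
finger_force: 0.0
```

Call:
play_rows --commands '[[[0,0,0,0,0,0,0],[0,0,0,0,0,0,0],[0,0,0,0,0,0,0]]]'

```text
t: 7.25
position: [0.4839, -0.3326, 0.2507]
eef_rot: [179.9, -0.0, -162.2]
contact_force: [0.2, 0.1, -0.6]
gripper_width: 0.0856
finger_force: 0.0
```

Run:
```python
from h import *
go([.483,-.3355,.045],198)
snap('wrist','w3')
print(proj('w3',[.483,-.3355,.098]))
im=cv2.imread('pics/w3.png'); 
cv2.imwrite('pics/c3.png',cv2.resize(im[90:360,140:500],(800,600),interpolation=cv2.INTER_CUBIC))
```

```text
t 7.25 pos [ 0.4839 -0.3326  0.2507] rot [ 1.7989e+02 -3.0000e-02 -1.6218e+02] w 0.0856 F [ 0.2  0.1 -0.6]
shift [  1.6  -2.9 205.7] rv [ 0.002  -0.0006 -0.0031] deg 0.2
[319.1 222. ]
```

View pics/c3.png

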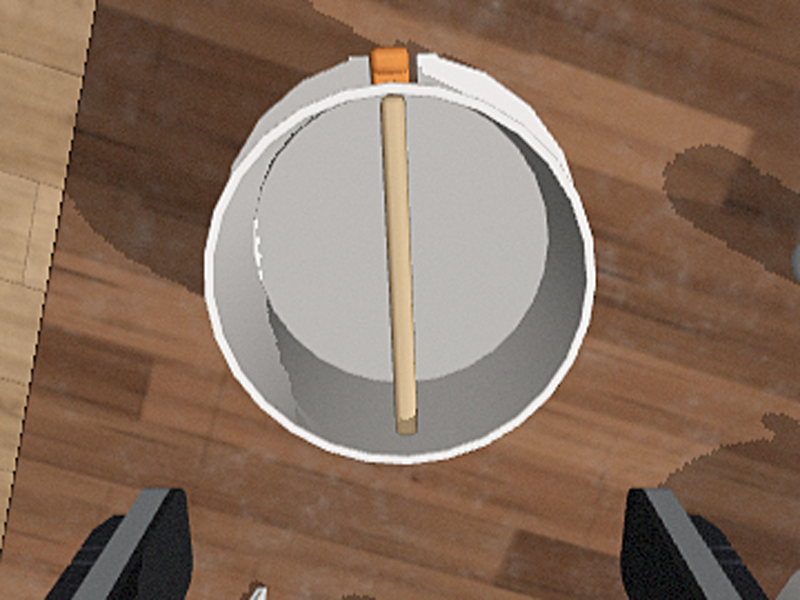

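Run:
```python
from h import *
s=360/800; U=lambda u:(u+.5)*s-.5+140; V=lambda v:(v+.5)*s-.5+90
b,e=circ('w3',[U(204),U(597),V(85),V(465)],.098,.079,[.48,-.33]); print(b,e)
k=ray('w3',U(390),V(60),.107); print(k,np.degrees(np.arctan2(*(b-k[:2])[::-1])),np.linalg.norm(b-k[:2]))
p=ray('w3',U(396),V(97),.082);q=ray('w3',U(406),V(418),.082);print((p+q)/2,np.degrees(np.arctan2(*(q-p)[1::-1])),np.linalg.norm(p-q))
go([.483,-.3355,.045],198)
```

```text
[ 0.4816 -0.335 ] [-0.   0.  -0.3  0.4]
[ 0.3996 -0.3651  0.107 ] 20.156831455571208 0.08734992844873997
[ 0.4764 -0.3365  0.082 ] 19.40775292104871 0.13783192663530464
t 7.3 pos [ 0.4841 -0.3325  0.251 ] rot [ 1.7992e+02 -2.0000e-02 -1.6215e+02] w 0.0856 F [ 0.4 -0.1 -0.1]
shift [  1.8  -2.8 206. ] rv [ 0.0014 -0.0004 -0.0026] deg 0.2
```

Call:
play_rows --commands '[[[2.8,-1.7,20,0,0,-0.02,0],[2.8,-1.7,50,0,0,-0.02,0],[2.8,-1.7,80,0,0,-0.02,0],[2.8,-1.7,100,0,0,-0.02,0],[2.8,-1.7,100,0,0,-0.02,0]]]'

```text
t: 7.8
position: [0.4802, -0.3333, 0.1479]
eef_rot: [179.6, -0.2, -161.0]
contact_force: [0.3, 0.2, -1.0]
gripper_width: 0.0852
finger_force: 0.0
```

Call:
play_rows --commands '[[[0,0,0,0,0,0,0],[0,0,0,0,0,0,0],[0,0,0,0,0,0,0]]]'

```text
t: 8.1
position: [0.4826, -0.3369, 0.1537]
eef_rot: [-179.8, 0.1, -161.1]
contact_force: [-0.2, -0.5, 0.5]
gripper_width: 0.0856
finger_force: 0.0
```

Run:
```python
from h import *
go([.482,-.335,.045],199)
```

```text
t 8.1 pos [ 0.4826 -0.3369  0.1537] rot [-1.7984e+02  9.0000e-02 -1.6106e+02] w 0.0856 F [-0.2 -0.5  0.5]
shift [1.000e-01 2.300e+00 1.087e+02] rv [-0.0027  0.0015 -0.0011] deg 0.2
```

Call:
play_rows --commands '[[[0,1,25,0,0,0,0],[0,1,55,0,0,0,0],[0,1,80,0,0,0,0],[0,1,97,0,0,0,0],[0,1,107,0,0,0,0.3]]]' --squeeze 70

```text
t: 8.6
position: [0.481, -0.3352, 0.044]
eef_rot: [180.0, -0.0, -161.1]
contact_force: [0.2, -0.7, 0.4]
gripper_width: 0.0733
finger_force: 0.0
```

Call:
play_rows --commands '[[[0,0,0,0,0,0,0.5],[0,0,0,0,0,0,0.7],[0,0,0,0,0,0,0.8],[0,0,0,0,0,0,0.9],[0,0,0,0,0,0,1]]]'

```text
t: 9.1
position: [0.4822, -0.3362, 0.0462]
eef_rot: [-179.9, 0.1, -161.1]
contact_force: [-0.7, 1.8, 5.1]
gripper_width: 0.0093
finger_force: 69.3
```

Call:
play_rows --commands '[[[0,0,0,0,0,0,1],[0,0,0,0,0,0,1],[0,0,0,0,0,0,1],[0,0,0,0,0,0,1]]]'

```text
t: 9.5
position: [0.4822, -0.3362, 0.0463]
eef_rot: [-179.9, 0.1, -161.1]
contact_force: [-0.9, -0.6, 5.9]
gripper_width: 0.0093
finger_force: 69.5
```

Run:
```python
from h import *
go([.622,.0307,.25],192.7)
```

```text
t 9.5 pos [ 0.4822 -0.3362  0.0463] rot [-1.7988e+02  7.0000e-02 -1.6109e+02] w 0.0093 F [-0.9 -0.6  5.9]
shift [-251.5  301.3 -204.1] rv [-0.0021  0.0014  0.1085] deg 6.2
```

Call:
play_rows --commands '[[[0,0,-15,0,0,0,1],[0,0,-45,0,0,0,1],[0,0,-80,0,0,0,1],[0,0,-115,0,0,0,1],[0,0,-140,0,0,0,1]]]'

```text
t: 10.0
position: [0.4816, -0.3356, 0.1878]
eef_rot: [-179.9, 0.1, -161.1]
contact_force: [1.6, -0.1, -2.8]
gripper_width: 0.0093
finger_force: 68.5
```

Call:
play_rows --commands '[[[-12,15,-10,0,0,0.006,1],[-32,39,-10,0,0,0.015,1],[-54,65,-10,0,0,0.024,1],[-78,93,-10,0,0,0.034,1],[-102,122,-10,0,0,0.044,1]]]'

```text
t: 10.5
position: [0.538, -0.1856, 0.1951]
eef_rot: [180.0, -0.0, -163.7]
contact_force: [0.7, -0.2, -2.0]
gripper_width: 0.0092
finger_force: 68.4
```

Run:
```python
from h import *
go([.6217,.0305,.196],192.7); print(read_state()['finger_force'])
```

```text
t 10.5 pos [ 0.538  -0.1856  0.1951] rot [ 1.7998e+02 -3.0000e-02 -1.6366e+02] w 0.0092 F [ 0.7 -0.2 -2. ]
shift [-141.1  183.8   -0.9] rv [ 0.0004 -0.0005  0.0634] deg 3.6
68.39394092559814
```

Call:
play_rows --commands '[[[-24,31,0,0,0,0.012,1],[-48,62,0,0,0,0.024,1],[-72,94,0,0,0,0.036,1],[-96,125,0,0,0,0.048,1],[-116,151,0,0,0,0.058,1]]]'

```text
t: 11.0
position: [0.6067, -0.0071, 0.195]
eef_rot: [180.0, -0.0, -166.9]
contact_force: [0.6, -1.0, -2.6]
gripper_width: 0.0091
finger_force: 68.3
```

Call:
play_rows --commands '[[[-13,17,0,0,0,0.003,1],[-21,28,0,0,0,0.005,1],[-25,32,0,0,0,0.005,1],[-25,32,0,0,0,0.005,1],[-25,32,0,0,0,0.005,1]]]'

```text
t: 11.5
position: [0.6237, 0.0265, 0.1947]
eef_rot: [-180.0, -0.0, -167.3]
contact_force: [0.5, -0.2, -2.5]
gripper_width: 0.0092
finger_force: 68.4
```

Call:
play_rows --commands '[[[0,0,5,0,0,0,1],[0,0,10,0,0,0,1],[0,0,15,0,0,0,1],[0,0,15,0,0,0,1],[0,0,15,0,0,0,1]]]'

```text
t: 12.0
position: [0.6238, 0.0274, 0.1794]
eef_rot: [180.0, -0.0, -167.2]
contact_force: [0.2, -0.8, -2.4]
gripper_width: 0.0088
finger_force: 68.3
```

Run:
```python
from h import *
go([.6217,.0305,.1303],192.7)
s=snap('side','s4'); w=snap('wrist','w4'); t=snap('top','t4')
im=np.hstack([cv2.resize(cv2.imread('pics/s4.png')[150:290,270:410],(400,400)),cv2.resize(cv2.imread('pics/t4.png')[150:280,240:370],(400,400))])
cv2.imwrite('pics/c4.png',im)
```

```text
t 12.0 pos [0.6238 0.0274 0.1794] rot [ 1.7999e+02 -4.0000e-02 -1.6722e+02] w 0.0088 F [ 0.2 -0.8 -2.4]
shift [ 1.3  3.5 49.1] rv [ 0.0002 -0.0007  0.0014] deg 0.1
```

View pics/c4.png

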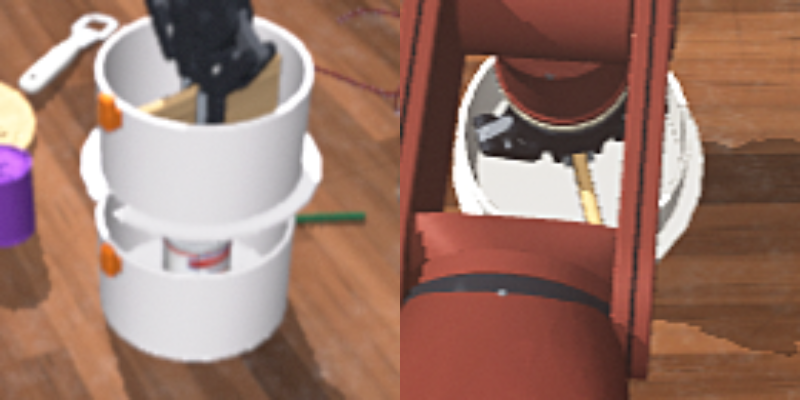

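Call:
play_rows --commands '[[[1.3,3.5,0,0,0,0.001,1],[1.3,3.5,6,0,0,0.001,1],[1.3,3.5,13,0,0,0.001,1],[1.3,3.5,20,0,0,0.001,1],[1.3,3.5,26,0,0,0.001,1]]]'

```text
t: 12.65
position: [0.6215, 0.0307, 0.1525]
eef_rot: [180.0, -0.1, -167.3]
contact_force: [0.1, 0.2, -2.1]
gripper_width: 0.0092
finger_force: 68.4
```

Call:
play_rows --commands '[[[0,0,2,0,0,0,1],[0,0,2,0,0,0,1],[0,0,2,0,0,0,1],[0,0,2,0,0,0,1]]]'

```text
t: 13.05
position: [0.6223, 0.0306, 0.1523]
eef_rot: [-180.0, 0.0, -167.3]
contact_force: [0.0, -0.2, -3.4]
gripper_width: 0.009
finger_force: 68.4
```

Run:
```python
from h import *
go([.6217,.0305,.1303],192.7)
```

```text
t 13.05 pos [0.6223 0.0306 0.1523] rot [-1.7999e+02  4.0000e-02 -1.6727e+02] w 0.009 F [ 0.  -0.2 -3.4]
shift [ 0.6  0.  22. ] rv [-0.0003  0.0008  0.0005] deg 0.1
```

Well aligned; lower slowly.

Call:
play_rows --commands '[[[0.4,0,2,0,0,0,1],[0.4,0,4,0,0,0,1],[0.4,0,6,0,0,0,1],[0.4,0,8,0,0,0,1],[0.4,0,10,0,0,0,1]]]'

```text
t: 13.55
position: [0.6215, 0.0305, 0.1415]
eef_rot: [180.0, -0.0, -167.3]
contact_force: [1.1, 0.8, -1.7]
gripper_width: 0.009
finger_force: 68.4
```

Call:
play_rows --commands '[[[0,0,2,0,0,0,1],[0,0,3.5,0,0,0,1],[0,0,5,0,0,0,1],[0,0,6.5,0,0,0,1],[0,0,8,0,0,0,1]]]'

```text
t: 14.05
position: [0.6216, 0.0306, 0.1337]
eef_rot: [-180.0, 0.0, -167.3]
contact_force: [-0.1, 0.5, -2.8]
gripper_width: 0.0092
finger_force: 68.4
```

Call:
play_rows --commands '[[[0,0,1,0,0,0,1],[0,0,2,0,0,0,1],[0,0,2.8,0,0,0,1],[0,0,3.5,0,0,0,1],[0,0,3.5,0,0,0,1]]]'

```text
t: 14.55
position: [0.6216, 0.0305, 0.1304]
eef_rot: [-180.0, 0.0, -167.3]
contact_force: [-0.5, 0.4, -2.6]
gripper_width: 0.0094
finger_force: 68.6
```

Run:
```python
from h import *
go([.6217,.0305,.1303],192.7)
```

```text
t 14.55 pos [0.6216 0.0305 0.1304] rot [-1.8000e+02  1.0000e-02 -1.6727e+02] w 0.0094 F [-0.5  0.4 -2.6]
shift [-0.  -0.1  0.1] rv [-0.0001  0.0002  0.0006] deg 0.0
```

Call:
play_rows --commands '[[[0,0,0.5,0,0,0,1],[0,0,1,0,0,0,1],[0,0,1,0,0,0,1]]]'

```text
t: 14.85
position: [0.6217, 0.0305, 0.1303]
eef_rot: [-180.0, 0.0, -167.3]
contact_force: [-4.3, -0.1, 5.0]
gripper_width: 0.0092
finger_force: 69.5
```

Call:
play_rows --commands '[[[0,0,0.5,0,0,0,1],[0,0,1,0,0,0,1],[0,0,1,0,0,0,1]]]'

```text
t: 15.15
position: [0.6217, 0.0305, 0.1302]
eef_rot: [-180.0, 0.0, -167.3]
contact_force: [-7.8, -1.1, 11.0]
gripper_width: 0.0087
finger_force: 70.6
```

Call:
play_rows --commands '[[[0,0,-1.3,0,0,0,1],[0,0,-1.3,0,0,0,0.7],[0,0,-1.3,0,0,0,0.4],[0,0,-1.3,0,0,0,0.3],[0,0,-1.3,0,0,0,0.3]]]'

```text
t: 15.65
position: [0.6216, 0.0305, 0.1294]
eef_rot: [180.0, -0.0, -167.3]
contact_force: [-0.5, 0.3, -0.3]
gripper_width: 0.0597
finger_force: 0.0
```

Call:
play_rows --commands '[[[0,0,-20,0,0,0,0.3],[0,0,-50,0,0,0,0.3],[0,0,-85,0,0,0,0.3],[0,0,-110,0,0,0,0.3],[0,0,-110,0,0,0,0.3]]]'

```text
t: 16.15
position: [0.6242, 0.0304, 0.2449]
eef_rot: [-179.9, 0.5, -167.3]
contact_force: [0.9, 0.4, 0.6]
gripper_width: 0.0595
finger_force: 0.0
```

Run:
```python
from h import *
snap('side','s5'); snap('wrist','w5'); 
go([.4215,-.117,.15],104)
im=np.hstack([cv2.resize(cv2.imread('pics/s5.png')[150:290,270:410],(400,400)),cv2.resize(cv2.imread('pics/w5.png')[80:350,190:460],(400,400))])
cv2.imwrite('pics/c5.png',im)
```

```text
t 16.25 pos [0.6218 0.0305 0.2399] rot [-1.7998e+02  7.0000e-02 -1.6727e+02] w 0.0598 F [-0.1 -0.1 -0.7]
shift [228.  -99.7  89.7] rv [6.0000e-04 1.2000e-03 1.5487e+00] deg 88.7
```

View pics/c5.png

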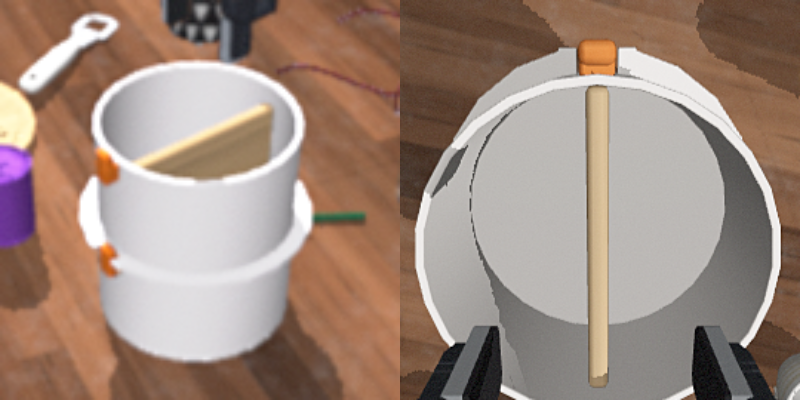

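Call:
play_rows --commands '[[[23,-10,0,0,0,0.148,0],[46,-20,0,0,0,0.296,0],[69,-30,0,0,0,0.444,0],[92,-40,0,0,0,0.592,0],[115,-50,0,0,0,0.74,0]]]' --squeeze 40

```text
t: 16.75
position: [0.5184, -0.0438, 0.2371]
eef_rot: [-179.9, -0.2, 150.0]
contact_force: [0.3, 0.0, 0.2]
gripper_width: 0.0853
finger_force: 0.0
```

Run:
```python
from h import *
go([.4215,-.117,.2],102.7)
im=cv2.cvtColor(cv2.imread('pics/top0.png'),cv2.COLOR_BGR2HSV)
m=cv2.inRange(im,(95,70,60),(125,255,255))[275:315,340:385]; y,x=np.nonzero(m); print(x.min()+340,x.max()+340,y.min()+275,y.max()+275,x.mean()+340,y.mean()+275)
```

```text
t 16.75 pos [ 0.5184 -0.0438  0.2371] rot [-179.93   -0.21  149.99] w 0.0853 F [0.3 0.  0.2]
shift [  47.2 -111.8   37.4] rv [-0.0026 -0.003   0.8253] deg 47.3
353 369 286 302 360.6062992125984 294.26771653543307
```

Call:
play_rows --commands '[[[8,-19,6,0,0,0.148,0],[16,-38,12,0,0,0.296,0],[24,-57,18,0,0,0.444,0],[32,-76,24,0,0,0.592,0],[40,-95,30,0,0,0.74,0]]]'

```text
t: 17.25
position: [0.4368, -0.1062, 0.2072]
eef_rot: [-179.8, -0.1, 107.6]
contact_force: [-0.3, -0.3, 0.4]
gripper_width: 0.0851
finger_force: 0.0
```

Call:
play_rows --commands '[[[0,0,0,0,0,0.086,0],[0,0,0,0,0,0.086,0],[0,0,0,0,0,0.086,0],[0,0,0,0,0,0.086,0]]]'

```text
t: 17.65
position: [0.4386, -0.106, 0.209]
eef_rot: [-180.0, -0.0, 103.1]
contact_force: [-0.5, 0.0, -0.1]
gripper_width: 0.0852
finger_force: 0.0
```

Run:
```python
from h import *
go([.4215,-.117,.15],102.7)
snap('wrist','w6'); print(proj('w6',[.4215,-.117,.071]))
im=cv2.cvtColor(cv2.imread('pics/w6.png'),cv2.COLOR_BGR2HSV)
m=cv2.inRange(im,(95,70,60),(125,255,255)); n,l,s,c=cv2.connectedComponentsWithStats(m)
for i in range(1,n):
    if s[i,4]>150: print(s[i],c[i])
hsv=im
i=max(range(1,n),key=lambda i:s[i,4]); x,y,w,h,_=s[i]
for v in range(y-4,y+h+6,4): print(v,im[v,int(c[i][0])])
```

```text
t 17.65 pos [ 0.4386 -0.106   0.209 ] rot [-1.7996e+02 -4.0000e-02  1.0313e+02] w 0.0852 F [-0.5  0.  -0.1]
shift [ -6.8 -19.1  59.1] rv [-0.0008 -0.0006  0.0076] deg 0.4
[300.8 236.2]
[278 212  45  44 378] [299.30687831 222.92857143]
208 [ 70   4 200]
212 [109  38 180]
216 [108 154 154]
220 [109  97 189]
224 [111  50 209]
228 [109  61 208]
232 [113  45 208]
236 [109  51 208]
240 [107 129 198]
244 [110  48 201]
248 [110  34 205]
252 [110  36 201]
256 [111  55 200]
260 [ 13 144  87]
```

Call:
play_rows --commands '[[[-3.5,-10,20,0,0,0.007,0],[-6.8,-19,50,0,0,0.007,0],[-6.8,-19,70,0,0,0.007,0],[-6.8,-19,80,0,0,0.007,0],[-6.8,-19,80,0,0,0.007,0]]]'

```text
t: 18.2
position: [0.4209, -0.1166, 0.1283]
eef_rot: [-179.9, -0.1, 102.7]
contact_force: [0.2, 0.4, 0.1]
gripper_width: 0.0853
finger_force: 0.0
```

Call:
play_rows --commands '[[[0,0,30,0,0,0,0],[0,0,60,0,0,0,0],[0,0,85,0,0,0,0],[0,0,98,0,0,0,0],[0,0,98,0,0,0,0]]]'

```text
t: 18.7
position: [0.4212, -0.1168, 0.0309]
eef_rot: [-179.9, -0.1, 102.6]
contact_force: [0.2, 0.2, 0.1]
gripper_width: 0.0854
finger_force: 0.0
```

Call:
play_rows --commands '[[[0,0,0,0,0,0,0.2],[0,0,0,0,0,0,0.4],[0,0,0,0,0,0,0.6],[0,0,0,0,0,0,0.8],[0,0,0,0,0,0,0.8]]]'

```text
t: 19.2
position: [0.4226, -0.1178, 0.0329]
eef_rot: [179.9, 0.1, 102.6]
contact_force: [-0.9, 0.8, 5.7]
gripper_width: 0.0373
finger_force: 39.4
```

Call:
play_rows --commands '[[[0,0,0,0,0,0,0.8],[0,0,0,0,0,0,0.8]]]'

```text
t: 19.4
position: [0.4226, -0.1178, 0.0329]
eef_rot: [179.9, 0.1, 102.6]
contact_force: [-1.8, 0.0, 7.0]
gripper_width: 0.0378
finger_force: 39.4
```

Run:
```python
from h import *
b=np.array([.6217,.0305]); a=np.radians(12.7)
p=b+.035*np.array([np.sin(a),-np.cos(a)]); print(p)
go([*p,.25],102.7)
```

```text
[ 0.62939462 -0.00364371]
t 19.4 pos [ 0.4226 -0.1178  0.0329] rot [1.7991e+02 9.0000e-02 1.0261e+02] w 0.0378 F [-1.8  0.   7. ]
shift [  65.9  227.1 -216.8] rv [ 0.0016  0.0015 -0.0016] deg 0.2
```

Call:
play_rows --commands '[[[0,0,-35,0,0,0,0.8],[0,0,-80,0,0,0,0.8],[0,0,-125,0,0,0,0.8],[0,0,-170,0,0,0,0.8],[0,0,-217,0,0,0,0.8]]]'

```text
t: 19.9
position: [0.4211, -0.1169, 0.2505]
eef_rot: [180.0, 0.0, 102.6]
contact_force: [1.3, -0.0, -1.4]
gripper_width: 0.0374
finger_force: 40.3
```

Call:
play_rows --commands '[[[8,28,0,0,0,0,0.8],[19,65,0,0,0,0,0.8],[30,102,0,0,0,0,0.8],[40,139,0,0,0,0,0.8],[50,173,0,0,0,0,0.8]]]'

```text
t: 20.4
position: [0.5809, -0.0297, 0.2487]
eef_rot: [180.0, 0.0, 102.6]
contact_force: [0.7, -0.4, 0.0]
gripper_width: 0.0377
finger_force: 40.4
```

Call:
play_rows --commands '[[[9,30,0,0,0,0,0.8],[14,48,0,0,0,0,0.8],[16,54,0,0,0,0,0.8],[16,54,0,0,0,0,0.8],[16,54,0,0,0,0,0.8]]]'

```text
t: 20.9
position: [0.6281, -0.0037, 0.2485]
eef_rot: [-180.0, 0.0, 102.6]
contact_force: [0.4, -0.1, -0.3]
gripper_width: 0.0378
finger_force: 40.4
```

Run:
```python
from h import *
go([.6294,-.0036,.129],102.7)
```

```text
t 20.9 pos [ 0.6281 -0.0037  0.2485] rot [-179.96    0.    102.59] w 0.0378 F [ 0.4 -0.1 -0.3]
shift [ -0.2   1.4 119.5] rv [-0.0007  0.     -0.0018] deg 0.1
```

Call:
play_rows --commands '[[[0,1,25,0,0,0,0.8],[0,1,55,0,0,0,0.8],[0,1,85,0,0,0,0.8],[0,1,105,0,0,0,0.8],[0,1,114,0,0,0,0.8]]]'

```text
t: 21.4
position: [0.6274, -0.0036, 0.1322]
eef_rot: [-179.8, -0.1, 102.5]
contact_force: [0.1, 0.3, -1.4]
gripper_width: 0.038
finger_force: 40.4
```

Call:
play_rows --commands '[[[0,0,2,0,0,0,0.8],[0,0,3.5,0,0,0,0.8],[0,0,5,0,0,0,0.8],[0,0,5,0,0,0,0.8]]]'

```text
t: 21.8
position: [0.6304, -0.0032, 0.1308]
eef_rot: [179.9, 0.0, 102.6]
contact_force: [0.1, -0.0, -0.6]
gripper_width: 0.0376
finger_force: 40.4
```

Call:
play_rows --commands '[[[0,0,1,0,0,0,0.8],[0,0,1.5,0,0,0,0.8],[0,0,1.5,0,0,0,0.8]]]'

```text
t: 22.1
position: [0.6302, -0.0031, 0.129]
eef_rot: [179.9, 0.0, 102.6]
contact_force: [-0.4, -0.4, 4.5]
gripper_width: 0.0374
finger_force: 40.7
```

Call:
play_rows --commands '[[[0,0,0.5,0,0,0,0.8],[0,0,0.5,0,0,0,0.8]]]'

```text
t: 22.3
position: [0.6303, -0.0031, 0.1289]
eef_rot: [179.9, 0.0, 102.6]
contact_force: [-1.7, -0.0, 6.7]
gripper_width: 0.0377
finger_force: 41.0
```

Pot is down; release and go up, then to the lid.

Call:
play_rows --commands '[[[0,0,-0.5,0,0,0,0.55],[0,0,-0.5,0,0,0,0.35],[0,0,-0.5,0,0,0,0.3],[0,0,-0.5,0,0,0,0.3]]]'

```text
t: 22.7
position: [0.6296, -0.0028, 0.1279]
eef_rot: [-180.0, -0.0, 102.6]
contact_force: [-0.9, 1.7, 1.7]
gripper_width: 0.0596
finger_force: 0.0
```

Call:
play_rows --commands '[[[0,0,-20,0,0,0,0.3],[0,0,-55,0,0,0,0.3],[0,0,-90,0,0,0,0.3],[0,0,-120,0,0,0,0.3],[0,0,-130,0,0,0,0.3]]]'

```text
t: 23.2
position: [0.6314, -0.0034, 0.2621]
eef_rot: [179.7, 0.1, 102.6]
contact_force: [0.4, 0.7, -0.1]
gripper_width: 0.06
finger_force: 0.0
```

Call:
play_rows --commands '[[[0,0,0,0,0,0,0.3],[0,0,0,0,0,0,0.3]]]'

```text
t: 23.4
position: [0.629, -0.003, 0.256]
eef_rot: [-179.9, -0.0, 102.6]
contact_force: [0.0, -0.8, -0.5]
gripper_width: 0.0598
finger_force: 0.0
```

Run:
```python
from h import *
go([.496,.335,.25],196)
snap('wrist','w7')
im=cv2.cvtColor(cv2.imread('pics/w7.png'),cv2.COLOR_BGR2HSV)
for nm,lo,hi in(('blue',(95,30,60),(125,255,255)),('orange',(3,180,150),(16,255,255))):
    n,l,s,c=cv2.connectedComponentsWithStats(cv2.inRange(im,lo,hi))
    for i in range(1,n):
        if s[i,4]>80: print(nm,s[i],c[i])
a=np.radians(12.7);b=np.array([.6217,.0305])
print('pot pred',proj('w7',[.6294,-.0036,.167]),'tier key pred',proj('w7',[*(b-.0865*np.array([np.cos(a),np.sin(a)])),.191]))
```

```text
t 23.4 pos [ 0.629 -0.003  0.256] rot [-1.7986e+02 -5.0000e-02  1.0260e+02] w 0.0598 F [ 0.  -0.8 -0.5]
shift [358.9 -56.    6.5] rv [-1.3000e-03 -2.6000e-03 -1.6301e+00] deg 93.4
blue [ 297  220   53   56 2196] [322.89116576 247.09380692]
blue [571 248  69  50 989] [614.79979778 271.85945399]
blue [451 387  28  38 408] [461.61764706 404.67892157]
blue [ 134  388   61   48 1210] [166.56859504 412.15867769]
orange [178 195  24  13  92] [191.80434783 200.10869565]
pot pred [323.6 248.8] tier key pred [185.  209.4]
```

Call:
play_rows --commands '[[[25,-4,0,0,0,-0.148,0.3],[58,-9,0,0,0,-0.296,0.3],[92,-14,0,0,0,-0.444,0.3],[126,-20,0,0,0,-0.592,0.3],[160,-25,0,0,0,-0.74,0.3]]]'

```text
t: 23.95
position: [0.5687, 0.1486, 0.2554]
eef_rot: [-179.8, -0.2, 145.3]
contact_force: [0.3, -0.5, -0.7]
gripper_width: 0.0598
finger_force: 0.0
```

Run:
```python
from h import *
go([.496,.335,.25],196)
```

```text
t 23.95 pos [0.5687 0.1486 0.2554] rot [-1.7985e+02 -1.7000e-01  1.4533e+02] w 0.0598 F [ 0.3 -0.5 -0.7]
shift [165.8 112.    5.6] rv [-0.0012 -0.004  -0.8843] deg 50.7
```

Call:
play_rows --commands '[[[27,19,0,0,0,-0.148,0.3],[54,37,0,0,0,-0.296,0.3],[81,56,0,0,0,-0.444,0.3],[108,75,0,0,0,-0.592,0.3],[138,95,0,0,0,-0.74,0.3]]]'

```text
t: 24.45
position: [0.5104, 0.3051, 0.2554]
eef_rot: [-179.9, -0.2, -172.3]
contact_force: [0.4, -0.5, 1.0]
gripper_width: 0.0598
finger_force: 0.0
```

Run:
```python
from h import *
go([.496,.335,.25],196)
```

```text
t 24.45 pos [0.5104 0.3051 0.2554] rot [-179.93   -0.21 -172.27] w 0.0598 F [ 0.4 -0.5  1. ]
shift [10.3 31.5  5.4] rv [-0.001  -0.0038 -0.1444] deg 8.3
```

Call:
play_rows --commands '[[[5,16,2,0,0,-0.08,0.3],[10,31,5,0,0,-0.144,0.3],[10,31,5,0,0,-0.144,0.3],[10,31,5,0,0,-0.144,0.3],[10,31,5,0,0,-0.144,0.3]]]'

```text
t: 24.95
position: [0.4981, 0.3331, 0.2523]
eef_rot: [-180.0, -0.1, -164.5]
contact_force: [-1.4, -0.6, 0.5]
gripper_width: 0.0601
finger_force: 0.0
```

Run:
```python
from h import *
go([.496,.335,.057],196)
snap('wrist','w8')
im=cv2.imread('pics/w8.png'); hsv=cv2.cvtColor(im,cv2.COLOR_BGR2HSV)
c0=proj('w8',[.496,.335,.012]); print('pred',c0,'bar',proj('w8',[.496,.335,.051]))
# pale wood mask
m=cv2.inRange(hsv,(15,40,150),(32,190,255)); m=cv2.morphologyEx(m,cv2.MORPH_CLOSE,np.ones((25,25)))
n,l,s,c=cv2.connectedComponentsWithStats(m)
for i in range(1,n):
    if s[i,4]>3000: print('wood',s[i],c[i])
n,l,s,c=cv2.connectedComponentsWithStats(cv2.inRange(hsv,(5,170,180),(18,255,255)))
for i in range(1,n):
    if s[i,4]>15: print('or',s[i],c[i],ray('w8',*c[i],.012))
np.set_printoptions(linewidth=200)
u,v=map(int,proj('w8',[.496,.335,.051]))
for dv in(-40,0,40): print([tuple(hsv[v+dv,x]) [2] for x in range(u-60,u+61,4)])
```

```text
t 24.95 pos [0.4981 0.3331 0.2523] rot [-1.7996e+02 -7.0000e-02 -1.6446e+02] w 0.0601 F [-1.4 -0.6  0.5]
shift [  1.3   2.5 195.3] rv [-0.0006 -0.0013 -0.008 ] deg 0.5
pred [324.4 201.7] bar [324.6 209.7]
wood [  391     0   249    83 10458] [556.          27.33333333]
wood [  233   116   175   160 20636] [325.77757317 195.76584609]
or [324 138   9   8  41] [327.65853659 141.43902439] [0.4315 0.3206 0.012 ]
[np.uint8(226), np.uint8(226), np.uint8(225), np.uint8(224), np.uint8(176), np.uint8(219), np.uint8(167), np.uint8(30), np.uint8(191), np.uint8(169), np.uint8(169), np.uint8(176), np.uint8(174), np.uint8(174), np.uint8(172), np.uint8(173), np.uint8(240), np.uint8(226), np.uint8(224), np.uint8(215), np.uint8(217), np.uint8(221), np.uint8(220), np.uint8(234), np.uint8(199), np.uint8(219), np.uint8(227), np.uint8(37), np.uint8(245), np.uint8(235), np.uint8(236)]
[np.uint8(222), np.uint8(225), np.uint8(230), np.uint8(226), np.uint8(226), np.uint8(231), np.uint8(236), np.uint8(174), np.uint8(180), np.uint8(174), np.uint8(171), np.uint8(176), np.uint8(174), np.uint8(173), np.uint8(190), np.uint8(122), np.uint8(133), np.uint8(139), np.uint8(223), np.uint8(217), np.uint8(223), np.uint8(225), np.uint8(223), np.uint8(220), np.uint8(233), np.uint8(235), np.uint8(234), np.uint8(227), np.uint8(241), np.uint8(235), np.uint8(228)]
[np.uint8(162), np.uint8(229), np.uint8(223), np.uint8(232), np.uint8(225), np.uint8(221), np.uint8(226), np.uint8(229), np.uint8(233), np.uint8(236), np.uint8(224), np.uint8(222), np.uint8(223), np.uint8(219), np.uint8(223), np.uint8(225), np.uint8(225), np.uint8(222), np.uint8(228), np.uint8(218), np.uint8(228), np.uint8(213), np.uint8(218), np.uint8(230), np.uint8(237), np.uint8(222), np.uint8(233), np.uint8(222), np.uint8(235), np.uint8(231), np.uint8(225)]
```

Run:
```python
from h import *
im=cv2.imread('pics/w8.png'); hsv=cv2.cvtColor(im,cv2.COLOR_BGR2HSV)
b,e=circ('w8',[232.5,407.5,None,275.5],.012,.091,[.496,.335]); print(b,e)
m=cv2.inRange(hsv,(0,60,50),(20,255,150)); m[:160]=0;m[270:]=0;m[:,:260]=0;m[:,390:]=0
n,l,s,c=cv2.connectedComponentsWithStats(m); i=1+np.argmax(s[1:,4]); print(s[i],c[i])
for v in range(s[i,1],s[i,1]+s[i,3],8): 
    x=np.nonzero(l[v]==i)[0]; print(v,x.min(),x.max(), end=' | ')
x0,y0,w,h=s[i,:4]
o=np.array([.4315,.3206]); print('dotyaw',np.degrees(np.arctan2(*(b-o)[::-1])))
for v in (185,200,215,225): print(v,[int(hsv[v,x,2]) for x in range(308,342)])
```

```text
[0.4965 0.3299] [ 7.4 -7.4 -1.3]
[321 171  14  69 874] [327.42105263 204.5228833 ]
171 323 331 | 179 321 334 | 187 321 334 | 195 321 334 | 203 321 334 | 211 322 333 | 219 322 333 | 227 322 333 | 235 322 333 | dotyaw 8.142442603698788
185 [176, 176, 180, 177, 173, 171, 172, 170, 174, 176, 176, 178, 185, 78, 79, 100, 118, 126, 129, 131, 133, 130, 133, 133, 132, 121, 99, 241, 213, 215, 218, 217, 217, 214]
200 [176, 179, 178, 182, 175, 173, 169, 173, 174, 176, 174, 178, 189, 78, 78, 107, 118, 136, 133, 132, 132, 133, 132, 131, 131, 123, 130, 230, 220, 222, 219, 219, 217, 215]
215 [178, 179, 179, 180, 176, 175, 171, 168, 175, 177, 174, 179, 194, 44, 89, 103, 124, 130, 129, 132, 133, 139, 144, 139, 134, 125, 162, 231, 224, 224, 220, 219, 218, 214]
225 [234, 235, 239, 243, 243, 190, 165, 170, 174, 175, 175, 179, 197, 38, 85, 105, 126, 130, 130, 131, 140, 135, 139, 141, 138, 117, 203, 229, 225, 227, 222, 221, 217, 217]
```

Run:
```python
from h import *
def fit(f,z,r,g,span=.008):
    V=cv2.GaussianBlur(cv2.cvtColor(cv2.imread(f'pics/{f}.png'),cv2.COLOR_BGR2GRAY),(3,3),0).astype(np.float32)
    best=(-1,)
    def samp(x,y,rr):
        q=np.array([proj2(f,[x+rr*np.cos(a),y+rr*np.sin(a),z]) for a in A[::6]],np.float32)
        return cv2.remap(V,q[:,0].reshape(-1,1),q[:,1].reshape(-1,1),cv2.INTER_LINEAR).ravel()
    for x in np.arange(g[0]-span,g[0]+span,.001):
        for y in np.arange(g[1]-span,g[1]+span,.001):
            s=np.clip(samp(x,y,r-.002)-samp(x,y,r+.002),-5,60).mean()
            if s>best[0]: best=(s,round(x,4),round(y,4))
    return best
print('w8',fit('w8',.012,.091,[.4945,.337]));print('top',fit('top0',.012,.091,[.4945,.337]))
print('tier w3',fit('w3',.098,.079,[.482,-.335])); print('tier w5',fit('w5',.182,.079,[.6217,.0305]))
print(ray('w8',329,208,.051))
go([.4943,.338,.057],195.7)
```

```text
w8 (np.float32(57.206676), np.float64(0.4945), np.float64(0.338))
top (np.float32(57.910793), np.float64(0.4965), np.float64(0.338))
tier w3 (np.float32(52.61051), np.float64(0.481), np.float64(-0.335))
tier w5 (np.float32(48.155178), np.float64(0.6207), np.float64(0.0305))
[0.4931 0.3389 0.051 ]
t 25.0 pos [0.4983 0.3331 0.2527] rot [-1.7998e+02 -4.0000e-02 -1.6447e+02] w 0.0597 F [0.6 0.  1. ]
shift [  2.4   5.9 195.7] rv [-0.0004 -0.0006 -0.0029] deg 0.2
```

Call:
play_rows --commands '[[[1.6,5.5,30,0,0,-0.003,0.3],[1.6,5.5,75,0,0,-0.003,0.3],[1.6,5.5,115,0,0,-0.003,0.3],[1.6,5.5,140,0,0,-0.003,0.3],[1.6,5.5,150,0,0,-0.003,0.3]]]' --squeeze 70

```text
t: 25.5
position: [0.4934, 0.337, 0.0996]
eef_rot: [-179.9, -0.3, -164.3]
contact_force: [-1.0, 0.3, -0.7]
gripper_width: 0.0597
finger_force: 0.0
```

Call:
play_rows --commands '[[[0,0,0,0,0,0,0.3],[0,0,0,0,0,0,0.3],[0,0,0,0,0,0,0.3]]]'

```text
t: 25.8
position: [0.4965, 0.3395, 0.1055]
eef_rot: [180.0, 0.2, -164.2]
contact_force: [0.4, 1.0, 0.6]
gripper_width: 0.0599
finger_force: 0.0
```

Run:
```python
from h import *
go([.4953,.338,.022],195.7)
```

```text
t 25.8 pos [0.4965 0.3395 0.1055] rot [ 179.96    0.22 -164.2 ] w 0.0599 F [0.4 1.  0.6]
shift [ 1.9 -1.2 83.5] rv [0.0008 0.0038 0.0018] deg 0.2
```

Call:
play_rows --commands '[[[0.8,-0.6,20,0,0,0,0.3],[0.8,-0.6,45,0,0,0,0.3],[0.8,-0.6,65,0,0,0,0.3],[0.8,-0.6,76,0,0,0,0.3],[0.8,-0.6,80,0,0,0,0.3]]]'

```text
t: 26.3
position: [0.4944, 0.3381, 0.023]
eef_rot: [-180.0, -0.0, -164.2]
contact_force: [-0.5, -0.7, -0.1]
gripper_width: 0.0599
finger_force: 0.0
```

Call:
play_rows --commands '[[[0,0,0,0,0,0,0.3],[0,0,0,0,0,0,0.5],[0,0,0,0,0,0,0.7],[0,0,0,0,0,0,0.85],[0,0,0,0,0,0,1]]]'

```text
t: 26.8
position: [0.4951, 0.3385, 0.0242]
eef_rot: [180.0, 0.1, -164.2]
contact_force: [-0.6, -0.5, 6.5]
gripper_width: 0.0128
finger_force: 70.1
```

Call:
play_rows --commands '[[[0,0,0,0,0,0,1],[0,0,0,0,0,0,1],[0,0,0,0,0,0,1],[0,0,0,0,0,0,1]]]'

```text
t: 27.2
position: [0.4951, 0.3385, 0.0242]
eef_rot: [180.0, 0.1, -164.2]
contact_force: [-0.7, 0.5, 5.8]
gripper_width: 0.0124
finger_force: 70.2
```

Run:
```python
from h import *
go([.6217,.0305,.27],192.7)
```

```text
t 27.2 pos [0.4951 0.3385 0.0242] rot [ 1.7998e+02  1.0000e-01 -1.6417e+02] w 0.0124 F [-0.7  0.5  5.8]
shift [ -38.2 -330.8 -245.8] rv [0.0004 0.0017 0.0546] deg 3.1
```

Call:
play_rows --commands '[[[0,0,-15,0,0,0,1],[0,0,-50,0,0,0,1],[0,0,-90,0,0,0,1],[0,0,-130,0,0,0,1],[0,0,-170,0,0,0,1]]]'

```text
t: 27.7
position: [0.4937, 0.3378, 0.1949]
eef_rot: [-180.0, -0.0, -164.2]
contact_force: [0.8, -0.6, -1.5]
gripper_width: 0.0126
finger_force: 69.0
```

Call:
play_rows --commands '[[[0,0,-35,0,0,0,1],[-2,-20,-50,0,0,0.004,1],[-6,-50,-50,0,0,0.009,1],[-10,-83,-50,0,0,0.014,1],[-13,-116,-50,0,0,0.02,1]]]'

```text
t: 28.2
position: [0.5383, 0.2291, 0.2437]
eef_rot: [-180.0, -0.0, -165.3]
contact_force: [0.4, -0.1, -1.2]
gripper_width: 0.0128
finger_force: 69.1
```

Call:
play_rows --commands '[[[-4,-33,0,0,0,0.005,1],[-8,-66,0,0,0,0.01,1],[-12,-99,0,0,0,0.016,1],[-15,-130,0,0,0,0.022,1],[-18,-158,0,0,0,0.027,1]]]'

```text
t: 28.7
position: [0.5958, 0.0802, 0.2434]
eef_rot: [180.0, -0.0, -166.9]
contact_force: [-0.3, 0.7, -1.8]
gripper_width: 0.0129
finger_force: 69.1
```

Run:
```python
from h import *
go([.6217,.0305,.239],192.7); print(read_state()['finger_force'])
```

```text
t 28.7 pos [0.5958 0.0802 0.2434] rot [ 1.8000e+02 -4.0000e-02 -1.6691e+02] w 0.0129 F [-0.3  0.7 -1.8]
shift [-14.  -54.3   4.3] rv [ 0.     -0.0007  0.0068] deg 0.4
69.08675193786621
```

Call:
play_rows --commands '[[[-6,-24,0,0,0,0.004,1],[-11,-42,0,0,0,0.007,1],[-13.5,-52,0,0,0,0.007,1],[-14,-54,0,0,0,0.007,1],[-14,-54,0,0,0,0.007,1]]]'

```text
t: 29.2
position: [0.6216, 0.0329, 0.243]
eef_rot: [180.0, -0.0, -167.3]
contact_force: [0.8, -0.1, -1.8]
gripper_width: 0.0128
finger_force: 69.1
```

Call:
play_rows --commands '[[[0,0,4,0,0,0,1],[0,0,8,0,0,0,1],[0,0,12,0,0,0,1],[0,0,12,0,0,0,1],[0,0,12,0,0,0,1]]]'

```text
t: 29.7
position: [0.6216, 0.0327, 0.2308]
eef_rot: [180.0, -0.0, -167.2]
contact_force: [1.1, 0.9, -1.1]
gripper_width: 0.0131
finger_force: 69.1
```

```bash
cat > lf.py <<'E'
from h import *
go([.6217,.0305,.1982],192.7); s=read_state(); snap('wrist','w9'); z=s['position'][2]-.0242+.012
f='w9'; V=cv2.GaussianBlur(cv2.cvtColor(cv2.imread('pics/w9.png'),cv2.COLOR_BGR2GRAY),(3,3),0).astype(np.float32)
best=(-1,)
a=A[::6]
def samp(x,y,r):
    q=np.array([proj2(f,[x+r*np.cos(t),y+r*np.sin(t),z]) for t in a],np.float32); q[q[:,1]>300]=-100
    return cv2.remap(V,q[:,0].reshape(-1,1),q[:,1].reshape(-1,1),cv2.INTER_LINEAR,borderMode=cv2.BORDER_CONSTANT).ravel()
for x in np.arange(.612,.631,.001):
    for y in np.arange(.022,.040,.001):
        g=np.clip(samp(x,y,.089)-samp(x,y,.093),-5,60).mean()
        if g>best[0]: best=(g,round(x,4),round(y,4))
print(best)
E
python3 lf.py
```

```text
t 29.7 pos [0.6216 0.0327 0.2308] rot [ 1.7999e+02 -3.0000e-02 -1.6725e+02] w 0.0131 F [ 1.1  0.9 -1.1]
shift [ 0.4 -2.1 32.6] rv [ 0.0002 -0.0005  0.0009] deg 0.1
(np.float32(26.599512), np.float64(0.619), np.float64(0.032))
```

Call:
play_rows --commands '[[[-0.4,-1.9,0,0,0,0.001,1],[-0.4,-1.9,4,0,0,0.001,1],[-0.4,-1.9,8,0,0,0.001,1],[-0.4,-1.9,12,0,0,0.001,1],[-0.4,-1.9,12,0,0,0.001,1]]]'

```text
t: 30.25
position: [0.622, 0.0306, 0.2179]
eef_rot: [180.0, -0.1, -167.3]
contact_force: [-0.5, -0.1, -2.4]
gripper_width: 0.0132
finger_force: 69.1
```

Call:
play_rows --commands '[[[0,0,2,0,0,0,1],[0,0,4,0,0,0,1],[0,0,6,0,0,0,1],[0,0,8,0,0,0,1],[0,0,10,0,0,0,1]]]'

```text
t: 30.75
position: [0.6226, 0.0306, 0.209]
eef_rot: [-180.0, 0.0, -167.3]
contact_force: [0.1, 0.4, -1.6]
gripper_width: 0.0128
finger_force: 69.1
```

```bash
python3 lf.py
```

```text
t 30.75 pos [0.6226 0.0306 0.209 ] rot [-180.      0.   -167.32] w 0.0128 F [ 0.1  0.4 -1.6]
shift [ 0.9  0.1 10.8] rv [-0.      0.     -0.0004] deg 0.0
(np.float32(27.790176), np.float64(0.622), np.float64(0.031))
```

Call:
play_rows --commands '[[[0.3,0,1.5,0,0,0,1],[0.3,0,3,0,0,0,1],[0.3,0,4,0,0,0,1],[0.3,0,5,0,0,0,1],[0.3,0,5,0,0,0,1]]]'

```text
t: 31.3
position: [0.6223, 0.0305, 0.2039]
eef_rot: [180.0, -0.0, -167.3]
contact_force: [-0.1, -0.6, -1.8]
gripper_width: 0.0132
finger_force: 69.1
```

Call:
play_rows --commands '[[[0,0,1,0,0,0,1],[0,0,2,0,0,0,1],[0,0,3,0,0,0,1],[0,0,4,0,0,0,1],[0,0,4,0,0,0,1]]]'

```text
t: 31.8
position: [0.6222, 0.0305, 0.1998]
eef_rot: [180.0, -0.0, -167.3]
contact_force: [0.0, 0.5, -2.9]
gripper_width: 0.0129
finger_force: 69.1
```

Call:
play_rows --commands '[[[0,0,0.7,0,0,0,1],[0,0,1.4,0,0,0,1],[0,0,1.4,0,0,0,1]]]'

```text
t: 32.1
position: [0.6223, 0.0305, 0.1986]
eef_rot: [180.0, -0.0, -167.3]
contact_force: [0.1, 1.3, -0.9]
gripper_width: 0.0122
finger_force: 69.2
```

Call:
play_rows --commands '[[[0,0,0.5,0,0,0,1],[0,0,1,0,0,0,1],[0,0,1,0,0,0,1]]]'

```text
t: 32.4
position: [0.6224, 0.0306, 0.1982]
eef_rot: [-180.0, 0.0, -167.3]
contact_force: [-2.7, -0.2, 1.3]
gripper_width: 0.0125
finger_force: 69.6
```

Call:
play_rows --commands '[[[0,0,0.4,0,0,0,1],[0,0,0.8,0,0,0,1],[0,0,0.8,0,0,0,1]]]'

```text
t: 32.7
position: [0.6224, 0.0305, 0.1982]
eef_rot: [-180.0, 0.0, -167.3]
contact_force: [-4.7, 0.9, 6.7]
gripper_width: 0.0126
finger_force: 70.3
```

Call:
play_rows --commands '[[[0,0,-0.8,0,0,0,1],[0,0,-0.8,0,0,0,0.8],[0,0,-0.8,0,0,0,0.5],[0,0,-0.8,0,0,0,0.3],[0,0,-0.8,0,0,0,0.3]]]'

```text
t: 33.2
position: [0.6224, 0.0306, 0.1975]
eef_rot: [180.0, -0.0, -167.3]
contact_force: [-0.4, 0.0, 0.2]
gripper_width: 0.059
finger_force: 0.0
```

Call:
play_rows --commands '[[[0,0,-10,0,0,0,0.3],[0,0,-40,0,0,0,0.3],[0,0,-80,0,0,0,0.3],[0,0,-110,0,0,0,0.3],[0,0,-120,0,0,0,0.3]]]'

```text
t: 33.7
position: [0.6241, 0.0305, 0.3234]
eef_rot: [-179.9, 0.4, -167.3]
contact_force: [0.7, -0.6, 0.8]
gripper_width: 0.0595
finger_force: 0.0
```

Call:
play_rows --commands '[[[40,0,0,0,0,0,0.3],[85,0,0,0,0,0,0.3],[120,0,0,0,0,0,0.3],[120,0,0,0,0,0,0.3],[120,0,0,0,0,0,0.3]]]'

```text
t: 34.2
position: [0.505, 0.0042, 0.3178]
eef_rot: [-180.0, 0.0, -167.4]
contact_force: [0.4, -0.8, -0.4]
gripper_width: 0.06
finger_force: 0.0
```

Run:
```python
from h import *
snap('side','s9')
im=cv2.imread('pics/s9.png'); hsv=cv2.cvtColor(im,cv2.COLOR_BGR2HSV)
n,l,s,c=cv2.connectedComponentsWithStats(cv2.inRange(hsv,(3,150,130),(18,255,255)))
for i in range(1,n):
    if s[i,4]>15 and 280<c[i][0]<400 and 100<c[i][1]<290: print('or',s[i],c[i].round(1))
m=cv2.inRange(hsv,(15,40,150),(32,190,255)); n,l,s,c=cv2.connectedComponentsWithStats(m)
for i in range(1,n):
    if s[i,4]>400: print('wood',s[i],c[i].round(1))
b=np.array([.6217,.0305]);a=np.radians(12.7);t=A[::6]
q=np.array([proj2('s9',[b[0]+.091*np.cos(x),b[1]+.091*np.sin(x),.186]) for x in t]); print('flange top pred',q.min(0),q.max(0))
k=b-.0865*np.array([np.cos(a),np.sin(a)]); print('keys pred',proj('s9',[*k,.191]),proj('s9',[*k,.101]))
```

```text
or [355  91  19  34 414] [363.7 105.8]
or [304 202   8  13  61] [306.8 208.1]
or [305 236   6  10  45] [307.3 240.3]
wood [   35    84   225   396 25516] [130.8 251.6]
wood [ 297  167   86   51 2834] [339.9 193.1]
wood [413 196  30  32 606] [428.5 209.9]
wood [162 245  38  60 613] [179.1 275.2]
wood [601 423  39  57 988] [624.5 455.5]
wood [   0  445   51   35 1140] [ 18.5 465.4]
flange top pred [297.04117154 167.22917447] [381.95512398 216.39830931]
keys pred [306.5 202.7] [307.4 235.8]
```

```bash
python3 -c "
from station import *
print(job_done())"
```

```text
the job is handed in; nothing more can be done
None
```

I handed the job in at about 34 s. The can is in the base, the tier is seated over the base's key, the pot is in one compartment, and the lid is on. Contact heights and a final side-camera check match full seating to about a millimetre. The espresso cup and yoghurt were never touched.

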